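Brush out the leaning cylinder barrel

ROBOT

A 7-joint arm with a two-finger parallel gripper is mounted at the origin on the work surface; the furniture and walls round the work are solid. World frame = base frame: x ahead of the robot, y to its left, z up, the work surface at z = 0. Lengths are in m, angles in rad, forces in N, time in s.
With the tool pointing down it reaches from about 0.4 to 0.85 m from the base axis. Payload 4.4 kg.
Tool frame: the origin (TCP) lies midway between the tips of the shut fingers; the grasp point (between the pads) lies tcp_to_grasp behind it (tcp_to_grasp is the distance from the TCP to the grasp point, in m); z points along the fingers, y is the line along which they close (so a half turn about z gives the same grasp; the last joint's range is limited). The gripper opens to 94 mm and grips with 3 to 60 N. Pads are 16 mm wide; open, the fingers measure 119 mm over their backs; the gripper's body (75 mm by 177 mm) begins 78 mm behind the grasp point.
Start: joints at [-1.4, 0.628, 0.038, 1.517, -0.027, 0.996, -0.02], TCP at [0.152, 0.632, 0.205] pointing down, gripper open.
Joint ranges: [-3.06, 3.06], [-0.37, 2.12], [-1.25, 1.32], [0.18, 2.47], [-1.1, 4.24], [0.23, 1.98], [-2.94, 2.94]. Speed limits (rad/s): [2.57, 2.57, 3.14, 3.14, 3.14, 3.14, 3.14].

INTERFACE

Orientations are given as a unit quaternion [w, x, y, z].
In Python, from plant import state, capture, close_job, tcp_to_grasp gives the robot as it stands.
- The arm moves only by the shell command python3 -m handwheel 'ROWS' [OPENING]. ROWS is JSON, a list of rows, each a list of 2 entries, a list of its own where there are three numbers: the shift along the tool's x, y, z in cm, then the turn about the tool's z in rad. In form: [[[x, y, z], turn], ...]. A call has exactly 10 rows; each row is the pose to reach, as a shift and turn from the pose commanded when the call began, along the tool's axes at that moment; what a row does not reach only later rows make up. A row lasts 1/8 s, in which the tool goes at most 62.5 mm and 10.7 degrees, less where a joint would pass 70% of its speed; a pose out of reach is approached as far as the arm can. A call with a gripper value outside its range is refused whole. OPENING is the gripper command: -1 is fully open, 1 is shut, values between are in proportion, set as the call begins (- or left out, the last holds). The fingers move at their own pace and stop on an object; the grip force is fixed at half the most. Time passes only in rows, so rows that repeat a pose let the fingers close, or fill a call up. It gives the time, the measured TCP pose, the force, the opening and the grip force at its end, in the units of the state.
- state(): the state, without advancing time (a new reading comes with each control period).
- capture(name): name is "side" or "top" or "wrist"; returns a dict with "pixels" (400x640x3 uint8, red, green, blue), "fx", "fy", "cx", "cy" (pixels), "pose" (4x4, takes a point from camera to world coordinates). Camera axes: x right, y down, z forward; pixel columns grow to the right and rows downward; lengths in m; the calibration is good to about 2 mm. A picture is of the moment at which its call begins. There is no depth.
- close_job(): hands the job in; it is judged then, once.
The state is a dict: "clock": time; "joint_pos": joint angles; "joint_velocities": joint speeds; "joint_torque": joint torques, N m; "position": TCP position; "tool_rot": TCP orientation; "contact_force": force on the tool from outside, world axes, zero at the start; "ft_torque": the same for the moment, N m; "finger_gap": finger opening in m; "grasp_force": force on a finger pad.
Only numpy, scipy, OpenCV 4.12 (cv2) and the standard library are available. Lean on these libraries where they do the work, as an engineer would, in place of code of your own. Each camera call takes 0.05 s, during which the arm holds its last target. There are 200 camera calls.

TASK

Unhook the tube brush from its blue stand and scrub out the steel barrel that is clamped leaning in the grey cradle: push the brush right to the bottom three times, drawing it back between strokes until about half of the bristle head shows at the mouth. Then lower the brush, bristles down, to the bottom of the open tin, let go and leave it standing there, with the tin upright. Leave the pipe tee, the bolt and the tape measure where they are.

Things in the scene. Friction and masses are not known exactly. Their poses are not given: they have to be found in the camera images.
- brush: Loose tube brush, 236 mm long, 0.10-0.21 kg. Origin at its bristle tip, z along it to the handle end. z 0-66 mm: soft brass bristles 43 mm across on a firm core 26 mm in diameter; to 122: stem, 8 mm dia.; 122-128: collar, 24 mm dia.; 128-236: round wooden handle, straight and 24 mm thick from z 142 to 222. At the start it hangs tip down and upright, its collar on the fork of the stand.
- stand: Fixed blue stand. Origin at bench level below the hanging brush, z up. Fork plate 50 mm wide, 8 thick, top at z = 142 mm; slot 16 mm wide, open to the stand's own -x (from x = +10 to -31); post behind at x = 48-62; base 130 x 110 x 10 mm. The bristle core cannot pass the slot: lift the brush about 10 mm, then draw it out along the stand's -x by 60 mm or more before raising it.
- barrel: Fixed steel barrel, closed at the bottom, leaning 31 degrees from vertical in a grey cradle. Origin: centre of its mouth, 140 mm above the bench; z runs along the bore, out of the mouth (up and leaning roughly to the robot's left). Outside 60 mm dia., bore 46 mm dia., inside depth 115 mm (floor at z = -115). The cradle (base 150 x 130 mm) is nowhere higher than 120 mm.
- tin: Open, empty round tin, bare metal with two beads and a green band, 80 mm outside diameter, 72 mm inside, 100 mm high, 0.5 kg, loose, standing upright. Origin: centre of its underside, z up; inner floor 4 mm above. A brush let go in it leans over against the rim.
- pipe_tee: Grey cast pipe tee lying on the bench, 50 x 66 x 33 mm; origin under its middle. Bystander.
- bolt: Rusty hexagon bolt standing on its head, 24 x 27 x 70 mm; origin under its head. Bystander.
- tape_measure: Yellow tape measure on its side, 66 x 82 x 37 mm; origin under its middle. Bystander.
There are look-alikes about, which are no part of the job. There is more than one size of the tin; the one meant has the size given above. There is more than one size of the brush; the one meant has the size given above.

How it is judged:
By the outcome, as a careful person would: the job done as asked, in the order asked, and still so for the second after the job is handed in, with the robot touching nothing.
It also fails if it takes over 67 s, if anything falls off the work surface, if the arm or the gripper's body presses on something with over 40 N, if the wrist force passes 120 N, or if a joint passes its speed limit or range.

## Working session

There is one attempt and no reset: what is moved stays moved. The work goes in short steps, Python scripts to look and compute and a shell command to move; the robot and the scene stay as the last step left them, time stands still between calls to the robot, and variables do not carry over. Pictures are saved under pics/ and viewed, at most 10 in all, crops included, and the job is handed in when it is done.

```bash
ls; mkdir -p pics; python3 - <<'E'
from plant import *
import cv2,pickle,numpy as np
print(state(),tcp_to_grasp)
d={}
for n in("side","top","wrist"):
    c=capture(n);d[n]=c;cv2.imwrite(f"pics/{n}0.png",c["pixels"][:,:,::-1]);print(n,c["fx"],c["cx"],c["cy"],np.round(c["pose"],3).tolist())
pickle.dump(d,open("c0.pkl","wb"))
E
```

```text
pics
{'clock': 0.0, 'joint_pos': array([-1.39984372,  0.62935013,  0.03842227,  1.51832013, -0.02700297,
        0.99626277, -0.02000889]), 'joint_velocities': array([-0.00080292, -0.0006175 ,  0.00027271, -0.00206274,  0.00062165,
       -0.00047435, -0.00029571]), 'joint_torque': array([-6.83427370e-04, -5.49750781e+01,  1.14369392e+00, -1.86631876e+01,
       -5.22170810e-02,  2.36341363e-02,  1.30919161e-04]), 'position': array([0.15226547, 0.63126172, 0.20456646]), 'tool_rot': array([-1.03175516e-04,  1.18096750e-01,  9.93001675e-01, -9.05683996e-04]), 'contact_force': array([-0.39895969,  0.43996028,  0.46058752]), 'ft_torque': array([ 0.01958527, -0.0463543 , -0.00870189]), 'grasp_force': 0.0, 'finger_gap': 0.09388510432326003} 0.0188
side 435.9831007313314 319.8128191975931 201.99932629544722 [[-0.966, -0.108, 0.237, 0.211], [-0.26, 0.389, -0.884, 1.152], [0.003, -0.915, -0.404, 0.632], [0.0, 0.0, 0.0, 1.0]]
top 398.83382602759315 322.31075615842747 200.75842311370138 [[0.001, -0.976, 0.216, 0.323], [-1.0, -0.0, 0.004, -0.008], [-0.004, -0.216, -0.976, 1.038], [0.0, 0.0, 0.0, 1.0]]
wrist 333.6785606921075 318.40589593194966 197.37794762755794 [[0.235, 0.946, 0.225, 0.088], [0.972, -0.228, -0.056, 0.647], [-0.002, 0.232, -0.973, 0.382], [0.0, 0.0, 0.0, 1.0]]
```

View pics/side0.png

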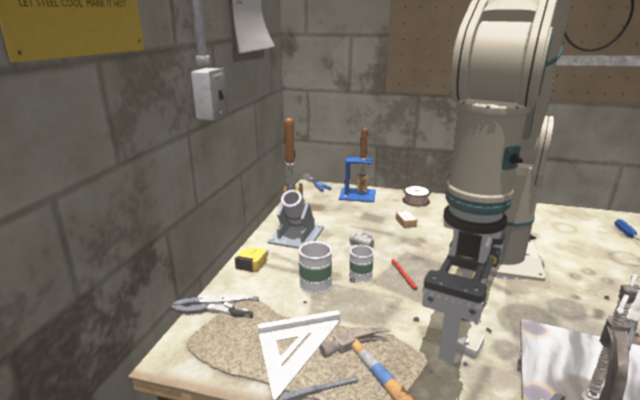

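View pics/top0.png

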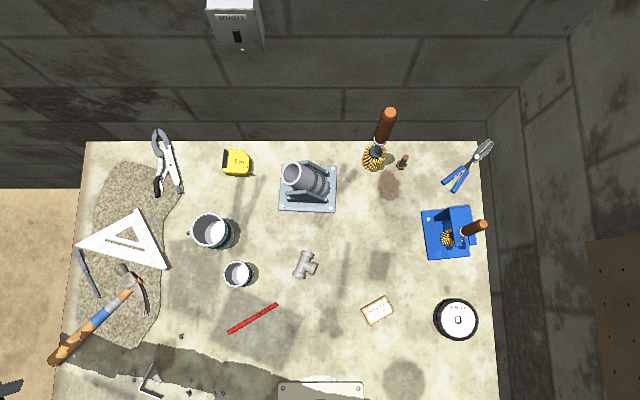

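The top view shows two brushes: one hanging in the blue stand at (455,235), and a larger one standing at (375,150). It also shows two tins, at (211,231) and (238,273). The barrel mouth is at (292,173), the tee at (305,263), the bolt at (402,162) and the tape at (236,162). I'll check the sizes in a close crop.

```bash
cat > h.py <<'E'
import numpy as np,cv2,pickle
from scipy.spatial.transform import Rotation as R
def ray(c,u,v):
    d=c["pose"][:3,:3]@[(u-c["cx"])/c["fx"],(v-c["cy"])/c["fy"],1]
    return c["pose"][:3,3],d/np.linalg.norm(d)
def onz(c,u,v,z):
    o,d=ray(c,u,v);return o+d*(z-o[2])/d[2]
def tri(*l):
    A=np.zeros((3,3));b=np.zeros(3);rs=[ray(*x) for x in l]
    for o,d in rs:
        P=np.eye(3)-np.outer(d,d);A+=P;b+=P@o
    p=np.linalg.solve(A,b);return p,[float(np.linalg.norm((np.eye(3)-np.outer(d,d))@(p-o))) for o,d in rs]
def proj(c,p):
    q=np.linalg.inv(c["pose"])@np.r_[p,1];return np.array([c["fx"]*q[0]/q[2]+c["cx"],c["fy"]*q[1]/q[2]+c["cy"]])
def tool(p,q):
    "world->tool rotation etc"; return R.from_quat([q[1],q[2],q[3],q[0]]).as_matrix()
E
python3 - <<'E'
from h import *
d=pickle.load(open("c0.pkl","rb"))
def cr(n,u,v,w,h,s):return cv2.resize(d[n]["pixels"][v:v+h,u:u+w,::-1],None,fx=s,fy=s,interpolation=cv2.INTER_CUBIC)
a=cr("top",410,195,100,75,4);b=cr("side",330,120,50,90,4)[:300];b=cv2.resize(cr("side",330,120,100,90,4),(400,360))
e=cr("top",180,205,100,90,4);f=cr("side",260,185,120,115,4)[:, :400]
im=np.zeros((600,800,3),np.uint8);im[:300,:400]=a[:300];im[:300,400:]=b[:300]
im[300:,:400]=e[:300];im[300:,400:]=cr("top",270,150,100,75,4)
cv2.imwrite("pics/crop1.png",im)
E
```

```text
(no output)
```

View pics/crop1.png

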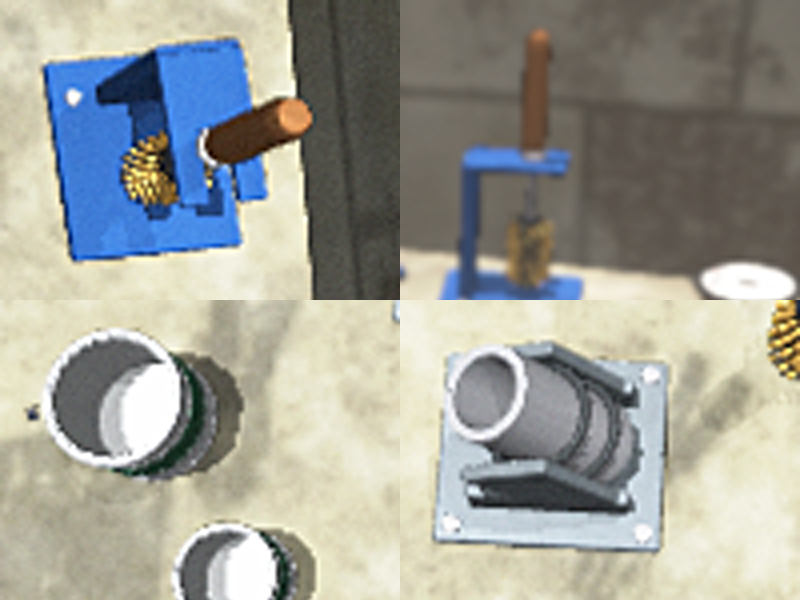

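The crop shows the fork slot opening toward image-down, which is world −x, with the post behind it on the +x side. The larger tin looks about 80 mm across and the small one about 60 mm. Next I'll triangulate from the top and side views.

```bash
python3 - <<'E'
from h import *
np.set_printoptions(precision=4,suppress=True)
d=pickle.load(open("c0.pkl","rb"));T,S=d["top"],d["side"]
def p(n,*a):
    print(n,*a)
# handles: brown/orange mask -> axis ends
for n,c in(("top",T),("side",S)):
    hsv=cv2.cvtColor(c["pixels"],cv2.COLOR_RGB2HSV)
    m=cv2.inRange(hsv,(3,110,50),(14,255,255))
    k,l,st,ce=cv2.connectedComponentsWithStats(m)
    for i in range(1,k):
        if st[i,4]>60: 
            pts=np.argwhere(l==i)[:,::-1].astype(np.float32)
            print(n,st[i],ce[i],np.round(cv2.boxPoints(cv2.minAreaRect(pts)),1).tolist())
    # bright/white rims of tins
p("end",tri((T,483.7,224.2),(S,364.3,129)))
p("collar",tri((T,462,231),(S,363.7,158)))
p("mouth",tri((T,292,173.5),(S,292,199)), onz(T,292,173.5,.14))
p("tin",tri((T,208.7,229.5),(S,315.3,250)),onz(T,208.7,229.5,.1))
for u in(191,226.5):p("rim",onz(T,u,229.5,.1))
p("small",onz(T,224,272,.08),onz(T,250,272,.08))
# cradle base corners ; stand base corners
f=lambda x,y:(x/4+270,(y)/4+75+0)
for q in((450,345),(665,365),(660,550),(435,540)):p("cr",onz(T,(q[0]-400)/4+270,(q[1]-300)/4+150,.008))
for q in((45,63),(72,262),(242,243)):p("st",onz(T,q[0]/4+410,q[1]/4+195,.01))
for q in((158,50),(238,38),(182,205),(266,198)):p("fork",onz(T,q[0]/4+410,q[1]/4+195,.142))
p("bigbrush",onz(T,374,158,.05),onz(T,388,112,.3))
E
```

```text
top [375 106  22  37 446] [385.2735 124.2556] [[371.1000061035156, 139.6999969482422], [385.0, 103.69999694824219], [399.0, 109.0999984741211], [385.20001220703125, 145.10000610351562]]
top [461 220  27  16 225] [474.9111 227.0178] [[460.0, 229.0], [484.0, 217.0], [488.6000061035156, 226.1999969482422], [464.6000061035156, 238.1999969482422]]
side [285 118   9  44 332] [288.9036 139.6717] [[285.0, 118.0], [293.0, 118.0], [293.0, 161.0], [285.0, 161.0]]
side [361 128   6  29 131] [363.4122 141.9237] [[360.29998779296875, 155.89999389648438], [361.79998779296875, 127.80000305175781], [366.3999938964844, 128.0], [364.79998779296875, 156.1999969482422]]
end (array([ 0.4484, -0.3254,  0.2529]), [0.0007198666282308493, 0.0007198666282308825])
collar (array([ 0.4469, -0.3173,  0.1505]), [0.003141609021041699, 0.003141609021041537])
mouth (array([0.5862, 0.0667, 0.1359]), [0.0019713845068387846, 0.0019713845068385755]) [0.587  0.0667 0.14  ]
tin (array([0.4601, 0.2657, 0.0983]), [0.0007573315575221841, 0.0007573315575222857]) [0.4606 0.2654 0.1   ]
rim [0.4606 0.3074 0.1   ]
rim [0.4606 0.2231 0.1   ]
small [0.3621 0.2286 0.08  ] [0.3621 0.167  0.08  ]
cr [0.6602 0.104  0.008 ]
cr [ 0.6461 -0.0412  0.008 ]
cr [ 0.5192 -0.0371  0.008 ]
cr [0.5259 0.1109 0.008 ]
st [ 0.5236 -0.2632  0.01  ]
st [ 0.3943 -0.2736  0.01  ]
st [ 0.4064 -0.3829  0.01  ]
fork [ 0.5055 -0.2954  0.142 ]
fork [ 0.5125 -0.3417  0.142 ]
fork [ 0.4169 -0.3028  0.142 ]
fork [ 0.4208 -0.3501  0.142 ]
bigbrush [ 0.6552 -0.138   0.05  ] [ 0.6673 -0.1355  0.3   ]
```

I choose the hanging brush at about (0.449, −0.323), top at 0.254, and the tin at (0.460, 0.266), measured about 80 mm across. The barrel mouth is at (0.587, 0.067, 0.14). Since the tool always points down, I'll turn its closing line across the lean plane, so the brush can pivot between the pads inside the bore. First I go above the barrel and look.

```bash
python3 -m handwheel '[[[0,0,-6],0],[[-5,-4,-12],0.18],[[-10,-8,-18],0.36],[[-15,-12,-20],0.54],[[-20,-16,-20],0.72],[[-25,-20,-20],0.9],[[-30,-24,-20],1.08],[[-35,-28,-20],1.24],[[-40,-32,-20],1.39],[[-45,-36,-20],1.39]]' -1
python3 - <<'E'
from h import *;from plant import *
s=state();print(s["joint_pos"].round(2));M=tool(0,s["tool_rot"]);print(M.round(4));print((M.T@(np.array([.587,.05,.40])-s["position"])*100).round(1))
E
```

```text
clock: 1.4
position: [0.4713, 0.2198, 0.4053]
tool_rot: [-0.0, 0.727, 0.687, 0.0]
contact_force: [0.2, 0.3, 0.6]
finger_gap: 0.0939
grasp_force: 0.0
[-0.87  0.3   0.53  1.56 -0.15  1.33 -0.38]
[[ 5.660e-02  9.984e-01  0.000e+00]
 [ 9.984e-01 -5.660e-02  3.000e-04]
 [ 3.000e-04  0.000e+00 -1.000e+00]]
[-16.3  12.5   0.5]
```

```bash
python3 -m handwheel '[[[-4,3,0],0],[[-8,6,0],0],[[-12,9,0],0],[[-16,12.5,0],0],[[-16,12.5,0],0],[[-16,12.5,0],0],[[-16,12.5,0],0],[[-16,12.5,0],0],[[-16,12.5,0],0],[[-16,12.5,0],0]]' -1
python3 - <<'E'
from h import *;from plant import *
s=state();c=capture("wrist");pickle.dump((c,s),open("c1.pkl","wb"));print(c["pose"].round(3));cv2.imwrite("pics/w1.png",c["pixels"][:,:,::-1])
M=tool(0,s["tool_rot"]);print((M.T@(np.array([.449,-.323,.35])-s["position"])*100).round(1))
E
```

```text
clock: 2.65
position: [0.5863, 0.055, 0.4053]
tool_rot: [-0.0, 0.726, 0.687, 0.0]
contact_force: [-0.4, 0.4, 0.9]
finger_gap: 0.094
grasp_force: 0.0
[[ 0.998 -0.054 -0.012  0.591]
 [-0.056 -0.971 -0.231  0.122]
 [ 0.001  0.232 -0.973  0.583]
 [ 0.     0.     0.     1.   ]]
[-38.5 -11.6   5.5]
```

View pics/w1.png

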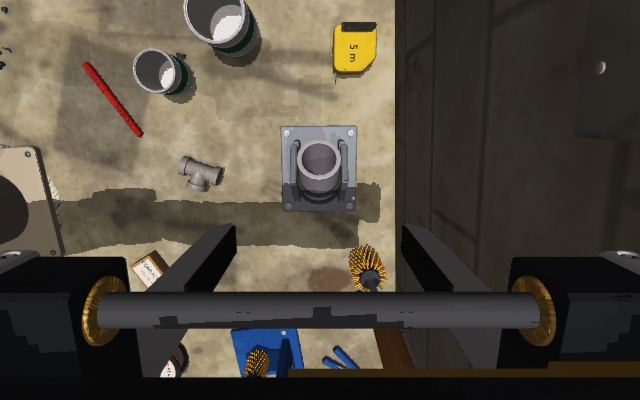

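The wrist view shows the barrel mouth at (320,160), with the cradle squared to the tool axes. The tall look-alike brush is at (368,270) and the stand at (265,350). I move on to the stand.

```bash
python3 -m handwheel '[[[-5,-2,0],0],[[-10,-4,0],0],[[-15,-6,0],0],[[-20,-7,0],0],[[-25,-8,0],0],[[-30,-10,0],0],[[-35,-11,2],0],[[-38.5,-11.6,5],0],[[-38.5,-11.6,5],0],[[-38.5,-11.6,5],0]]' -1
python3 - <<'E'
from h import *;from plant import *
c,s=pickle.load(open("c1.pkl","rb"))
print("mouth",onz(c,320,160,.14), tri((c,320,160),(pickle.load(open("c0.pkl","rb"))["top"],292,173.5)))
for p in((288,131),(350,131),(290,206),(350,205)):print(onz(c,*p,.01).round(3))
s=state();M=tool(0,s["tool_rot"]);print(s["position"],(M.T@(np.array([.449,-.3235,.186])-s["position"])*100).round(1),s["joint_pos"].round(2))
im=[]
for n,(u,v) in(("top",(380,150)),("side",(280,60))):
    c=capture(n);im.append(cv2.resize(c["pixels"][v:v+150,u:u+130,::-1],None,fx=3,fy=3))
cv2.imwrite("pics/a2.png",np.hstack(im))
E
```

```text
clock: 3.95
position: [0.4497, -0.3226, 0.3556]
tool_rot: [0.0, 0.726, 0.687, 0.0]
contact_force: [-1.1, 0.5, 0.4]
finger_gap: 0.0943
grasp_force: 0.0
mouth [0.59000764 0.06726455 0.14      ] (array([0.58963006, 0.06685799, 0.13233819]), [0.0006453480481011184, 0.0006453480481010669])
[0.539 0.103 0.01 ]
[0.643 0.097 0.01 ]
[ 0.532 -0.027  0.01 ]
[ 0.639 -0.032  0.01 ]
[ 0.44966219 -0.32264181  0.35556417] [-0.1 -0.1 17. ] [ 0.14  0.41  0.66  1.58 -0.26  1.25  0.78]
```

View pics/a2.png

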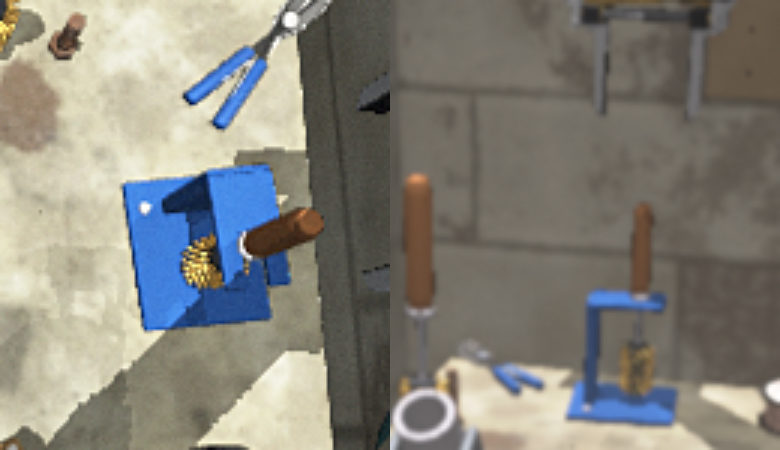

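In the crops the open fingers straddle the handle: in the side crop the fingers are at x=600 and 690 and the handle is at 642. I go down and grip.

```bash
python3 -m handwheel '[[[0,0,4],0],[[0,-0.1,8],0],[[-0.1,-0.1,11],0],[[-0.1,-0.1,13],0],[[-0.1,-0.1,15],0],[[-0.1,-0.1,16],0],[[-0.1,-0.1,17],0],[[-0.1,-0.1,17],0],[[-0.1,-0.1,17],0],[[-0.1,-0.1,17],0]]' -1
python3 -m handwheel '[[[0,0,0],0],[[0,0,0],0],[[0,0,0],0],[[0,0,0],0],[[0,0,0],0],[[0,0,0],0],[[0,0,0],0],[[0,0,-0.5],0],[[0,0,-1.1],0],[[0,0,-1.1],0]]' 1
python3 - <<'E'
from h import *;from plant import *
s=state();M=tool(0,s["tool_rot"]);print(s["position"],(M.T@np.array([-.07*.9965,-.07*.083,0])*100).round(1))
E
```

```text
clock: 5.3
position: [0.4482, -0.3244, 0.1857]
tool_rot: [0.0, 0.727, 0.687, 0.0]
contact_force: [-0.8, -0.2, -0.4]
finger_gap: 0.094
grasp_force: 0.0
clock: 6.55
position: [0.4482, -0.3245, 0.1968]
tool_rot: [0.001, 0.727, 0.687, 0.0]
contact_force: [-0.3, 0.5, -1.4]
finger_gap: 0.0239
grasp_force: 30.0
[ 0.44821123 -0.3244676   0.19682277] [-1.  -6.9 -0. ]
```

```bash
python3 -m handwheel '[[[-0.3,-2,0],0],[[-0.6,-4,0],0],[[-0.8,-6,0],0],[[-1.1,-8,0],0],[[-1.1,-8,0],0],[[-1.1,-8,-3],0],[[-1.1,-8,-7],0],[[-1.1,-8,-11],0],[[-1.1,-8,-15],0],[[-1.1,-8,-17],0]]' 1
python3 - <<'E'
from h import *;from plant import *
s=state();M=tool(0,s["tool_rot"]);im=[]
for n,(u,v) in(("top",(320,120)),("side",(280,30))):
    c=capture(n);im.append(cv2.resize(c["pixels"][v:v+200,u:u+180,::-1],None,fx=2.2,fy=2.2))
    pickle.dump(c,open(f"c3{n}.pkl","wb"))
cv2.imwrite("pics/a3.png",np.hstack(im))
for g in((.589,.067,.36),):print((M.T@(np.array(g)-s["position"])*100).round(1))
E
```

```text
clock: 7.8
position: [0.369, -0.3312, 0.3685]
tool_rot: [0.002, 0.726, 0.687, 0.0]
contact_force: [-0.6, -0.5, -1.9]
finger_gap: 0.0234
grasp_force: 30.0
[41.  19.8  0.8]
```

View pics/a3.png

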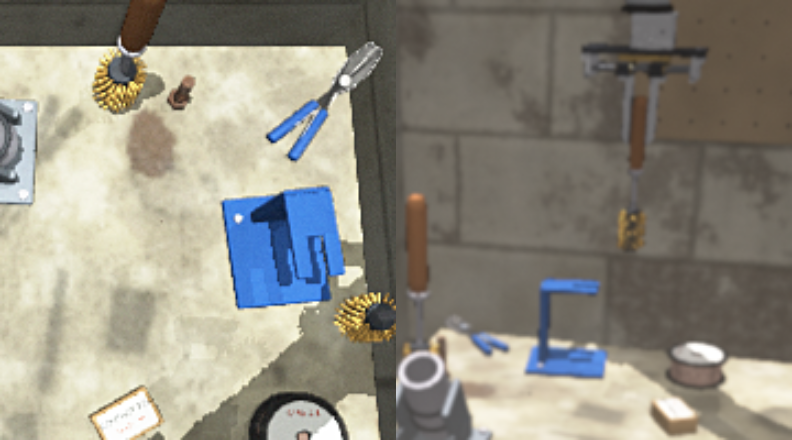

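The brush is free of the fork and hanging upright (side crop tip near (632,245)); the empty stand and the look-alike haven't moved. I carry it over the barrel.

```bash
python3 -m handwheel '[[[2,1,0],0],[[6,3,0],0],[[11,5.5,0],0],[[16.5,8,0],0],[[22,10.7,0],0],[[27.5,13.3,0],0],[[33,16,0],0],[[37.5,18.3,0],0],[[40,19.5,0],0],[[40.7,19.8,1.5],0]]' 1
python3 - <<'E'
from h import *;from plant import *
s=state();M=tool(0,s["tool_rot"]);im=[]
for n,(u,v) in(("top",(220,80)),("side",(220,60))):
    c=capture(n);im.append(cv2.resize(c["pixels"][v:v+200,u:u+180,::-1],None,fx=2.2,fy=2.2));pickle.dump(c,open(f"c4{n}.pkl","wb"))
    print(n,proj(c,(.589,.067,.14)))
cv2.imwrite("pics/a4.png",np.hstack(im))
print((M.T@(np.array((.5888,.064,.3357))-s["position"])*100).round(1))
E
```

```text
clock: 9.15
position: [0.5888, 0.067, 0.3495]
tool_rot: [-0.0, 0.725, 0.688, 0.0]
contact_force: [0.0, -1.3, -1.6]
finger_gap: 0.0234
grasp_force: 30.0
top [291.90450599 172.67631531]
side [290.33170426 197.42869715]
[-0.3  0.   1.4]
```

View pics/a4.png

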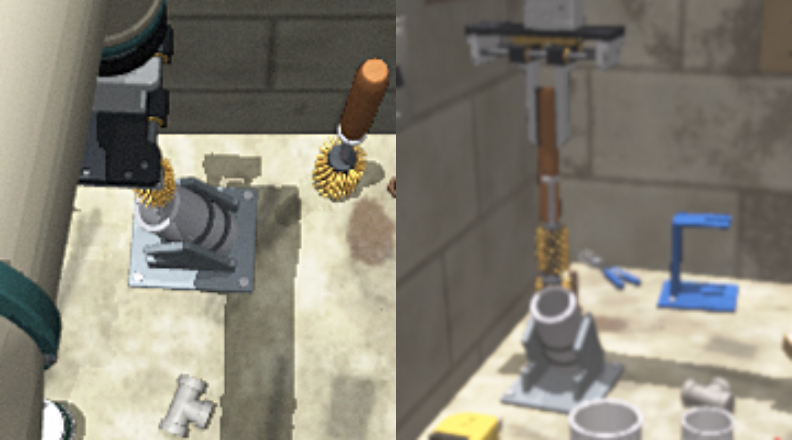

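```bash
python3 - <<'E'
from h import *
T=pickle.load(open("c4top.pkl","rb"));S=pickle.load(open("c4side.pkl","rb"))
p=np.array([.5888,.067,.3495-.0023+.0188-.1845]);L=np.array([.056,.998,0])
for z in(0,.066,.12):print(z,proj(T,p+[0,0,z]),proj(S,p+[0,0,z]))
a=cv2.resize(T["pixels"][130:200,270:320,::-1],None,fx=8,fy=8)
b=cv2.resize(S["pixels"][130:200,265:315,::-1],None,fx=8,fy=8)
cv2.imwrite("pics/a5.png",np.hstack([a,b]))
E
```

```text
0 [290.45212495 167.49488528] [290.04745912 183.91940814]
0.066 [287.85257857 158.06429171] [289.46972563 161.64839991]
0.12 [285.40470448 149.18393249] [288.97766979 142.68017323]
```

View pics/a5.png

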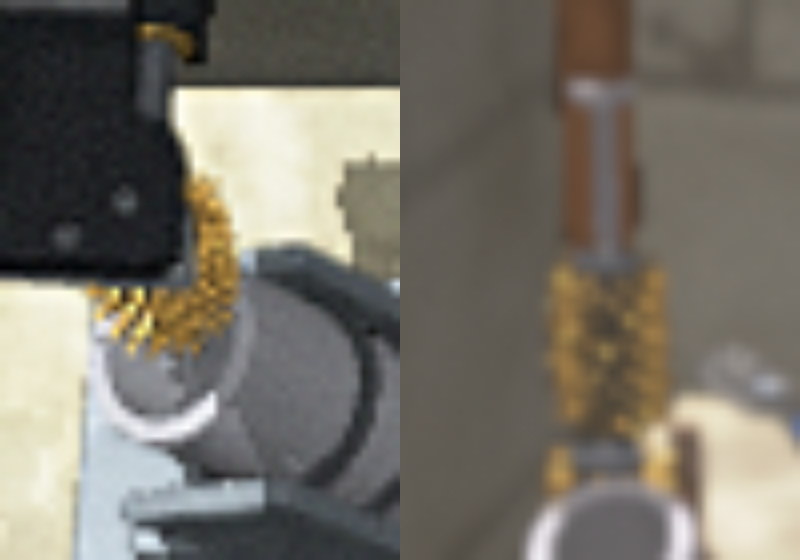

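The brush hangs plumb above the mouth: bristle centre at side px 291, mouth centre at 291.5. I go in.

```bash
python3 -m handwheel '[[[0,0,1],0],[[0,0,2],0],[[0,0,3],0],[[0,0,4],0],[[0,0,5],0],[[0,0,5.8],0],[[0,0,6.4],0],[[0,0,6.4],0],[[0,0,6.4],0],[[0,0,6.4],0]]' 1
python3 - <<'E'
from h import *;from plant import *
s=state();M=tool(0,s["tool_rot"]);o=np.array([.589,.067,.14]);a=np.array([.515*.056,.515*.998,.857])
q=M.T@(s["position"]+[0,0,.0188]-o)*100;print("l,y,h",q.round(2), (M.T@s["contact_force"]).round(1))
for l,h in((2.5,15.8),(5.1,14.7),(7.8,13.0),(3.58,5.96)):print((np.array([l,0,-h])-q).round(1))
E
```

```text
clock: 10.5
position: [0.5882, 0.0646, 0.2876]
tool_rot: [0.0, 0.727, 0.687, 0.0]
contact_force: [-0.0, 0.4, -1.5]
finger_gap: 0.0235
grasp_force: 30.0
l,y,h [ -0.24  -0.06 -16.64] [ 0.4 -0.1  1.5]
[2.7 0.1 0.8]
[5.3 0.1 1.9]
[8.  0.1 3.6]
[ 3.8  0.1 10.7]
```

```bash
python3 -m handwheel '[[[0.5,0,0.3],0],[[1.5,0.1,0.5],0],[[2.7,0.1,0.8],0],[[4,0.1,1.3],0],[[5.3,0.1,1.9],0],[[6.6,0.1,2.7],0],[[8,0.1,3.6],0],[[8,0.1,3.6],0],[[8,0.1,3.6],0],[[8,0.1,3.6],0]]' 1
python3 - <<'E'
from h import *;from plant import *
s=state();M=tool(0,s["tool_rot"]);o=np.array([.589,.067,.14])
q=M.T@(s["position"]+[0,0,.0188]-o)*100;print("l,y,h",q.round(2), (M.T@s["contact_force"]).round(1))
im=[]
for n,(u,v) in(("top",(220,80)),("side",(230,80))):
    c=capture(n);im.append(cv2.resize(c["pixels"][v:v+150,u:u+130,::-1],None,fx=3,fy=3))
cv2.imwrite("pics/a6.png",np.hstack(im))
E
```

```text
clock: 11.75
position: [0.5933, 0.1444, 0.2513]
tool_rot: [-0.0, 0.727, 0.687, 0.0]
contact_force: [0.5, 0.2, -1.2]
finger_gap: 0.0233
grasp_force: 30.0
l,y,h [ 7.76e+00 -1.00e-02 -1.30e+01] [0.2 0.4 1.2]
```

View pics/a6.png

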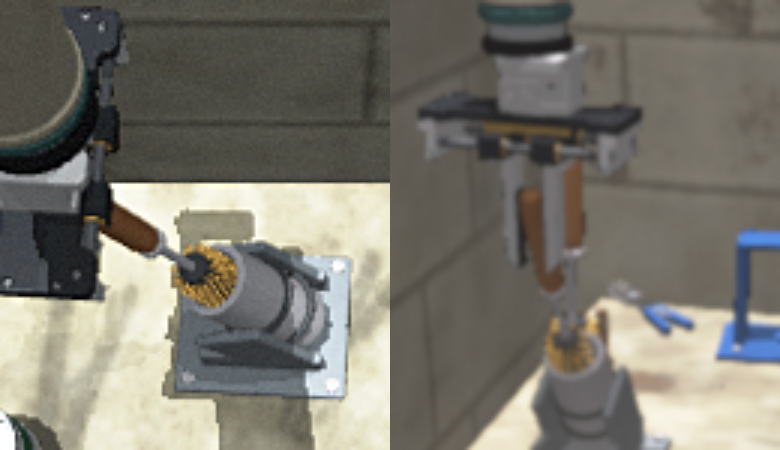

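It worked: the brush pivoted in the pads and now lies along the bore, with its head partly in the mouth (top crop about (205,275)). First stroke.

```bash
python3 -m handwheel '[[[-0.5,0,0.85],0],[[-1.1,0,1.8],0],[[-1.7,0,2.8],0],[[-2.3,0,3.8],0],[[-2.8,0,4.7],0],[[-3.3,0,5.5],0],[[-3.7,0,6.2],0],[[-4.0,0,6.7],0],[[-4.1,0,6.9],0],[[-4.1,0,6.9],0]]' 1
cat > st.py <<'E'
from h import *;from plant import *
s=state();M=tool(0,s["tool_rot"]);o=np.array([.589,.067,.14])
q=M.T@(s["position"]+[0,0,.0188]-o)*100;print("l,y,h",q.round(2),"F",(M.T@s["contact_force"]).round(1),"depth cm along bore of tip:",round(18.45-(q[0]*.515-q[2]*.857),2),"off-axis",round(q[0]*.857+q[2]*.515,2))
E
python3 st.py
```

```text
clock: 13.1
position: [0.593, 0.1072, 0.1849]
tool_rot: [-0.001, 0.726, 0.688, 0.004]
contact_force: [-1.5, 5.6, 13.2]
finger_gap: 0.0236
grasp_force: 30.1
l,y,h [ 4.07  0.21 -6.35] F [  5.6  -1.7 -13.1] depth cm along bore of tip: 10.91 off-axis 0.22
```

```bash
python3 -m handwheel '[[[-0.1,0,0.1],0],[[-0.2,0,0.25],0],[[-0.3,0,0.4],0],[[-0.3,0,0.4],0],[[-0.3,0,0.4],0],[[-0.3,0,0.4],0],[[-0.3,0,0.4],0],[[-0.3,0,0.4],0],[[-0.3,0,0.4],0],[[-0.3,0,0.4],0]]' 1
python3 st.py
cat > dep.py <<'E'
from h import *;from plant import *
o=np.array([.589,.067,.14]);a=np.array([.515*.056,.515*.998,.857])
c=capture("top");pickle.dump(c,open("cd.pkl","wb"))
m=cv2.inRange(cv2.cvtColor(c["pixels"],cv2.COLOR_RGB2HSV),(3,110,50),(14,255,255))
m[:, :235]=0;m[:, 345:]=0;m[:110]=0;m[200:]=0
p=np.argwhere(m)[:,::-1];P0=proj(c,o);d=proj(c,o+.05*a)-P0;sc=np.linalg.norm(d)/.05;d/=np.linalg.norm(d)
t=(p-P0)@d;w=(p-P0)@[-d[1],d[0]];print(len(t),"handle low end: px",np.percentile(t,[0,2,10]).round(1),"pred at floor",((proj(c,o+.013*a)-P0)@d).round(1),"px/mm",round(sc/1000,3),"lateral",w.mean().round(1))
E
python3 dep.py
```

```text
clock: 14.35
position: [0.5951, 0.1087, 0.1837]
tool_rot: [-0.001, 0.725, 0.689, 0.008]
contact_force: [-2.1, 12.8, 25.3]
finger_gap: 0.0234
grasp_force: 30.2
l,y,h [ 4.28  0.46 -6.2 ] F [ 13.   -2.5 -25.1] depth cm along bore of tip: 10.94 off-axis 0.48
99 handle low end: px [2.  2.4 3.8] pred at floor 3.6 px/mm 0.286 lateral 2.5
```

The bottom is reached: the force is stiff and lies along the bore, and the handle end sits where the floor predicts. I draw back 82 mm.

```bash
python3 -m handwheel '[[[0.6,0,-1],0],[[1.2,0,-2],0],[[1.8,0,-3],0],[[2.4,0,-4],0],[[3,0,-5],0],[[3.6,0,-6],0],[[4.2,0,-7],0],[[4.7,0,-7.8],0],[[4.7,0,-7.8],0],[[4.7,0,-7.8],0]]' 1
python3 st.py; python3 dep.py
python3 -m handwheel '[[[-0.5,0,0.85],0],[[-1.1,0,1.8],0],[[-1.7,0,2.8],0],[[-2.3,0,3.8],0],[[-2.9,0,4.8],0],[[-3.5,0,5.8],0],[[-4,0,6.6],0],[[-4.3,0,7.1],0],[[-4.4,0,7.3],0],[[-4.4,0,7.3],0]]' 1
python3 st.py; python3 dep.py
```

```text
clock: 15.65
position: [0.5933, 0.1471, 0.2559]
tool_rot: [-0.0, 0.727, 0.687, -0.0]
contact_force: [0.2, 0.5, -1.6]
finger_gap: 0.0237
grasp_force: 29.9
l,y,h [  8.01  -0.03 -13.48] F [0.5 0.1 1.6] depth cm along bore of tip: 2.77 off-axis -0.07
160 handle low end: px [24.8 25.6 27.4] pred at floor 3.6 px/mm 0.286 lateral 2.5
clock: 16.95
position: [0.5922, 0.1067, 0.1852]
tool_rot: [-0.001, 0.726, 0.688, 0.003]
contact_force: [-1.6, 5.7, 9.4]
finger_gap: 0.0233
grasp_force: 30.1
l,y,h [ 4.01  0.11 -6.38] F [ 5.6 -1.8 -9.4] depth cm along bore of tip: 10.92 off-axis 0.15
104 handle low end: px [0.6 1.1 2.5] pred at floor 3.6 px/mm 0.286 lateral 2.1
```

```bash
python3 -m handwheel '[[[0.6,0,-1],0],[[1.2,0,-2],0],[[1.8,0,-3],0],[[2.4,0,-4],0],[[3,0,-5],0],[[3.6,0,-6],0],[[4.2,0,-7],0],[[4.4,0,-7.3],0],[[4.4,0,-7.3],0],[[4.4,0,-7.3],0]]' 1
python3 st.py
python3 -m handwheel '[[[-0.5,0,0.85],0],[[-1.1,0,1.8],0],[[-1.7,0,2.8],0],[[-2.3,0,3.8],0],[[-2.9,0,4.8],0],[[-3.5,0,5.8],0],[[-4,0,6.6],0],[[-4.3,0,7.2],0],[[-4.5,0,7.5],0],[[-4.5,0,7.5],0]]' 1
python3 st.py; python3 dep.py
```

```text
clock: 18.25
position: [0.5933, 0.147, 0.2559]
tool_rot: [-0.0, 0.727, 0.687, -0.0]
contact_force: [-0.4, -1.0, -0.9]
finger_gap: 0.0233
grasp_force: 29.9
l,y,h [  8.01  -0.03 -13.47] F [-1.  -0.3  0.9] depth cm along bore of tip: 2.78 off-axis -0.07
clock: 19.5
position: [0.593, 0.1078, 0.1845]
tool_rot: [-0.001, 0.726, 0.688, 0.005]
contact_force: [-2.7, 8.9, 16.6]
finger_gap: 0.0236
grasp_force: 30.2
l,y,h [ 4.15  0.21 -6.29] F [  8.9  -3.1 -16.5] depth cm along bore of tip: 10.92 off-axis 0.32
103 handle low end: px [1.  1.5 2.8] pred at floor 3.6 px/mm 0.286 lateral 2.0
```

Third stroke done. I draw back, straighten the brush upright against the upper wall by reversing the entry arc, and lift it out.

```bash
python3 -m handwheel '[[[0.6,0,-1],0],[[1.2,0,-2],0],[[1.8,0,-3],0],[[2.4,0,-4],0],[[3,0,-5],0],[[3.6,0,-6],0],[[4.2,0,-7],0],[[4.5,0,-7.5],0],[[4.5,0,-7.5],0],[[4.5,0,-7.5],0]]' 1
python3 -m handwheel '[[[-1.4,0,-0.9],0],[[-2.9,0,-1.7],0],[[-4.2,0,-2.3],0],[[-5.5,0,-2.8],0],[[-6.9,0,-3.3],0],[[-8.3,0,-3.7],0],[[-9.0,0,-3.9],0],[[-9.0,0,-3.9],0],[[-9.0,0,-3.9],0],[[-9,0,-4],0]]' 1
python3 st.py
python3 -m handwheel '[[[0,0,-1],0],[[0,0,-2.5],0],[[0,0,-4],0],[[0,0,-5.5],0],[[0,0,-7],0],[[0,0,-8.5],0],[[0,0,-9],0],[[0,0,-9],0],[[0,0,-9],0],[[0,0,-9],0]]' 1
python3 st.py
python3 - <<'E'
from h import *;from plant import *
s=state();M=tool(0,s["tool_rot"]);print((M.T@(np.array([.46,.266,.3])-s["position"])*100).round(1))
g=s["position"]+[0,0,.0188]
c=capture("side");pickle.dump(c,open("c7side.pkl","wb"))
hsv=cv2.cvtColor(c["pixels"],cv2.COLOR_RGB2HSV)
w=capture("wrist");pickle.dump(w,open("c7w.pkl","wb"))
t=capture("top");pickle.dump(t,open("c7t.pkl","wb"))
for n,k in(("s",c),("w",w),("t",t)):
    hs=cv2.cvtColor(k["pixels"],cv2.COLOR_RGB2HSV)
    m=cv2.inRange(hs,(15,110,90),(28,255,255));K,l,st,ce=cv2.connectedComponentsWithStats(cv2.morphologyEx(m,cv2.MORPH_CLOSE,np.ones((5,5))))
    print(n,[(st[i].tolist()) for i in range(1,K) if st[i,4]>60],proj(k,g-[0,0,.1845]),proj(k,g-[0,0,.1185]))
E
```

```text
clock: 20.8
position: [0.5933, 0.1471, 0.2559]
tool_rot: [-0.0, 0.727, 0.687, -0.0]
contact_force: [0.3, 0.7, -2.0]
finger_gap: 0.0233
grasp_force: 29.9
clock: 22.05
position: [0.5886, 0.057, 0.2961]
tool_rot: [0.001, 0.727, 0.687, -0.001]
contact_force: [-0.7, 0.6, -1.1]
finger_gap: 0.0235
grasp_force: 30.0
l,y,h [ -1.03   0.02 -17.49] F [ 0.5 -0.7  1.1] depth cm along bore of tip: 3.99 off-axis -9.89
clock: 23.3
position: [0.5883, 0.0576, 0.3857]
tool_rot: [-0.0, 0.727, 0.687, -0.0]
contact_force: [-0.4, 0.3, -1.8]
finger_gap: 0.0237
grasp_force: 30.0
l,y,h [ -0.95  -0.05 -26.45] F [ 0.2 -0.4  1.8] depth cm along bore of tip: -3.72 off-axis -14.44
[ 20.1 -14.    8.6]
s [[0, 0, 144, 63, 7793], [283, 149, 15, 21, 227], [238, 248, 28, 23, 353], [385, 380, 29, 20, 308]] [290.96912606 169.98013277] [290.40838036 147.26285683]
w [[332, 22, 46, 51, 1845], [294, 158, 49, 48, 1131], [124, 261, 33, 31, 157], [255, 282, 7, 63, 231], [372, 289, 11, 56, 240]] [317.70795534 183.46590496] [317.52785994 198.23201726]
t [[385, 108, 11, 12, 61], [362, 143, 25, 28, 351], [280, 158, 20, 12, 154], [361, 296, 33, 25, 87]] [293.37402309 162.40211804] [290.88855198 152.107572  ]
```

The brush is upright again: wrist blob centre (318,182) against (318,183) predicted for plumb. I carry it over the tin.

```bash
python3 -m handwheel '[[[2,-1.4,0],0],[[6,-4.2,0],0],[[10.5,-7.3,0],0],[[15,-10.5,0],0],[[18.5,-12.9,1],0],[[20.1,-14,2.5],0],[[20.1,-14,4],0],[[20.1,-14,4],0],[[20.1,-14,4],0],[[20.1,-14,4],0]]' 1
python3 - <<'E'
from h import *;from plant import *
s=state();g=s["position"]+[0,0,.0188];print(g)
w=capture("wrist");t=capture("top");c=capture("side")
pickle.dump((w,t,c),open("c8.pkl","wb"))
def pts(k,x):
    q=np.round(proj(k,x)).astype(int);return tuple(int(i) for i in q)
im=[]
for k in(w,c):
    a=np.ascontiguousarray(k["pixels"][:,:,::-1])
    for z,r in((.1,.036),(.1,.040)):
        P=np.array([pts(k,(.46+r*np.cos(f),.266+r*np.sin(f),z)) for f in np.linspace(0,6.28,60)]);cv2.polylines(a,[P],True,(0,0,255) if r>.038 else (255,0,255),1)
    cv2.circle(a,pts(k,g-[0,0,.1845]),2,(255,255,0),-1)
    u,v=pts(k,(.46,.266,.1));u=min(max(u,100),540);v=min(max(v,100),300)
    im.append(cv2.resize(a[v-100:v+100,u-100:u+100],None,fx=2,fy=2,interpolation=cv2.INTER_CUBIC))
cv2.imwrite("pics/a8.png",np.hstack(im))
E
```

```text
clock: 24.7
position: [0.461, 0.2653, 0.3468]
tool_rot: [0.0, 0.727, 0.686, 0.001]
contact_force: [0.3, -0.0, -1.2]
finger_gap: 0.0236
grasp_force: 30.0
[0.4609612  0.26526042 0.36564855]
```

View pics/a8.png

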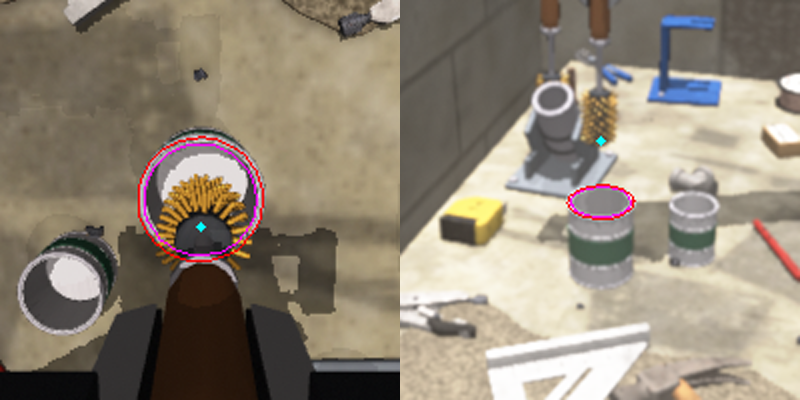

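The overlay circle lies on the tin's rim in both views (wrist crop (200,200), side crop (600,203)), so the 80 mm tin is confirmed and the brush is over it. I lower it.

```bash
python3 -m handwheel '[[[-0.4,0,2.5],0],[[-0.7,0,5.5],0],[[-0.8,0,8.5],0],[[-0.8,0,11],0],[[-0.8,0,13],0],[[-0.8,0,14.5],0],[[-0.8,0,16],0],[[-0.8,0,17],0],[[-0.8,0,17],0],[[-0.8,0,17],0]]' 1
python3 -m handwheel '[[[0,0,0.1],0],[[0,0,0.2],0],[[0,0,0.3],0],[[0,0,0.4],0],[[0,0,0.5],0],[[0,0,0.6],0],[[0,0,0.7],0],[[0,0,0.8],0],[[0,0,0.8],0],[[0,0,0.8],0]]' 1
```

```text
clock: 26.1
position: [0.46, 0.2582, 0.1767]
tool_rot: [0.0, 0.727, 0.687, 0.0]
contact_force: [0.8, -0.2, -1.3]
finger_gap: 0.0236
grasp_force: 30.0
clock: 27.35
position: [0.4599, 0.2582, 0.1703]
tool_rot: [-0.0, 0.727, 0.687, 0.001]
contact_force: [-2.4, -1.5, 16.9]
finger_gap: 0.0234
grasp_force: 30.0
```

The brush is on the floor of the tin. I tilt it gently towards the rim, so it won't drop far, then release.

```bash
python3 -m handwheel '[[[0,0,-0.3],0],[[0.6,0,-0.3],0],[[1.3,0,-0.3],0],[[2,0,-0.25],0],[[2.7,0,-0.2],0],[[3.4,0,-0.1],0],[[4.1,0,0],0],[[4.8,0,0.1],0],[[4.8,0,0.1],0],[[4.8,0,0.1],0]]' 1
cat > tin.py <<'E'
from h import *;from plant import *
c=capture("side");hs=cv2.cvtColor(c["pixels"],cv2.COLOR_RGB2HSV)
m=cv2.inRange(hs,(65,60,20),(95,255,140));m[:200]=0;m[320:]=0;m[:,:280]=0;m[:,400:]=0
K,l,st,ce=cv2.connectedComponentsWithStats(m);print("green",[(st[i].tolist()) for i in range(1,K) if st[i,4]>60])
h0=cv2.inRange(cv2.cvtColor(pickle.load(open("c8.pkl","rb"))[2]["pixels"],cv2.COLOR_RGB2HSV),(65,60,20),(95,255,140));h0[:200]=0;h0[320:]=0;h0[:,:280]=0;h0[:,400:]=0
K,l,st,ce=cv2.connectedComponentsWithStats(h0);print("before",[(st[i].tolist()) for i in range(1,K) if st[i,4]>60])
m=cv2.inRange(hs,(3,110,50),(14,255,255));m[:, :295]=0;m[:,360:]=0;p=np.argwhere(m)[:,::-1].astype(np.float32)
if len(p)>30:print("handle",len(p),cv2.boxPoints(cv2.minAreaRect(p)).round().tolist())
E
python3 tin.py
```

```text
clock: 28.6
position: [0.4626, 0.3067, 0.1688]
tool_rot: [-0.0, 0.727, 0.687, 0.001]
contact_force: [-2.1, -1.3, 13.4]
finger_gap: 0.0237
grasp_force: 30.0
green []
before []
handle 86 [[301.0, 205.0], [310.0, 202.0], [362.0, 350.0], [352.0, 353.0]]
```

```bash
python3 -m handwheel '[[[0,0,-0.2],0],[[0,0,-0.3],0],[[0.2,0,-0.3],0],[[0.5,0,-0.25],0],[[0.7,0,-0.2],0],[[0.7,0,-0.2],0],[[0.7,0,-0.2],0],[[0.7,0,-0.2],0],[[0.7,0,-0.2],0],[[0.7,0,-0.2],0]]' 1
python3 -m handwheel '[[[0,0,0],0],[[0,0,0],0],[[0,0,0],0],[[0,0,0],0],[[0,0,0],0],[[0,0,0],0],[[0,0,0],0],[[0,0,0],0],[[0,0,0],0],[[0,0,0],0]]' -1
python3 -m handwheel '[[[0,0,-1],0],[[0,0,-3],0],[[0,0,-5],0],[[0,0,-8],0],[[0,0,-11],0],[[0,0,-14],0],[[0,0,-17],0],[[0,0,-20],0],[[0,0,-22],0],[[0,0,-22],0]]' -1
python3 - <<'E'
from h import *;from plant import *
P=pickle.load(open("c8.pkl","rb"))
for n,b in(("side",P[2]),("top",P[1])):
    c=capture(n);pickle.dump(c,open(f"c9{n}.pkl","wb"));cv2.imwrite(f"pics/end_{n}.png",c["pixels"][:,:,::-1])
    hs=cv2.cvtColor(c["pixels"],cv2.COLOR_RGB2HSV)
    for nm,k in(("now",hs),("before",cv2.cvtColor(b["pixels"],cv2.COLOR_RGB2HSV))):
        for lab,lo,hi,mn in(("green",(50,50,20),(100,255,160),40),("brown",(3,110,50),(14,255,255),50)):
            m=cv2.inRange(k,lo,hi);K,l,st,ce=cv2.connectedComponentsWithStats(m);print(n,nm,lab,[st[i].tolist() for i in range(1,K) if st[i,4]>mn])
E
```

```text
clock: 29.9
position: [0.4626, 0.3128, 0.1692]
tool_rot: [0.0, 0.727, 0.687, -0.0]
contact_force: [-0.8, -3.4, 2.2]
finger_gap: 0.0233
grasp_force: 30.0
clock: 31.15
position: [0.4626, 0.313, 0.1692]
tool_rot: [-0.0, 0.727, 0.687, -0.0]
contact_force: [-0.2, -0.0, 0.1]
finger_gap: 0.0941
grasp_force: 0.0
clock: 32.4
position: [0.4635, 0.3131, 0.3911]
tool_rot: [0.0, 0.727, 0.687, 0.002]
contact_force: [-0.5, -0.1, -0.6]
finger_gap: 0.0941
grasp_force: 0.0
side now green [[288, 19, 38, 7, 259], [494, 24, 49, 17, 119], [539, 127, 16, 35, 336], [352, 265, 20, 8, 102], [314, 269, 13, 12, 52]]
side now brown [[285, 118, 9, 44, 291], [319, 193, 12, 40, 231]]
side before green [[493, 22, 49, 17, 122], [298, 44, 35, 6, 205], [537, 128, 18, 35, 391], [352, 265, 19, 8, 95]]
side before brown [[285, 118, 9, 44, 334], [310, 120, 9, 48, 366]]
top now green [[25, 134, 51, 61, 489], [207, 233, 24, 16, 85], [242, 263, 10, 24, 44]]
top now brown [[375, 106, 22, 38, 419], [220, 220, 22, 14, 198]]
top before green [[24, 67, 52, 72, 1933], [90, 150, 45, 55, 326], [208, 219, 23, 30, 112], [242, 263, 10, 24, 44], [0, 378, 60, 22, 1145]]
top before brown [[375, 106, 22, 38, 420], [159, 196, 21, 21, 174]]
```

```bash
python3 - <<'E'
from h import *
np.set_printoptions(precision=3,suppress=True)
S=pickle.load(open("c9side.pkl","rb"));T=pickle.load(open("c9top.pkl","rb"))
R_=[]
for c,(x,y,w,h) in((S,(315,188,20,50)),(T,(215,215,32,24))):
    m=cv2.inRange(cv2.cvtColor(c["pixels"],cv2.COLOR_RGB2HSV),(3,110,50),(14,255,255));z=np.zeros_like(m);z[y:y+h,x:x+w]=m[y:y+h,x:x+w]
    p=np.argwhere(z)[:,::-1].astype(float);ce=p.mean(0);_,_,V=np.linalg.svd(p-ce);t=(p-ce)@V[0];e=[ce+V[0]*np.percentile(t,q) for q in(1,99)];R_.append((ce,e));print(ce,e)
print("centre",tri((S,*R_[0][0]),(T,*R_[1][0])))
for e in R_[0][1]:
    print([ (tri((S,*e),(T,*f))) for f in R_[1][1]])
# tin change: image difference vs before in the tin area, side view lower part (below rim)
P=pickle.load(open("c8.pkl","rb"))
for n,a,b in(("side",S,P[2]),("top",T,P[1])):
    d=cv2.absdiff(a["pixels"],b["pixels"]).max(2)
    # left/right silhouette edges of tin
    if n=="side":
        for v in(262,275,284):
            for k in(b,a):
                g=cv2.cvtColor(k["pixels"],cv2.COLOR_RGB2GRAY)[v,285:350].astype(int);e=np.abs(np.diff(g));print(v,(np.argsort(e)[-4:]+285).tolist())
            print(" meandiff",d[v,290:340].mean())
for n,c in(("now",S),("bef",P[2])):
    f=np.ascontiguousarray(c["pixels"][180:300,280:350]);m=cv2.inRange(cv2.cvtColor(f,cv2.COLOR_RGB2HSV),(50,35,10),(100,255,170));p=np.argwhere(m);print(n,len(p),p.min(0)+[180,280],p.max(0)+[180,280],p.mean(0)+[180,280])
E
```

```text
[324.416 211.874] [array([327.754, 193.188]), array([320.946, 231.294])]
[230.621 226.505] [array([240.433, 223.258]), array([220.311, 229.917])]
centre (array([0.456, 0.197, 0.17 ]), [0.0010760942484568869, 0.0010760942484569858])
[(array([0.456, 0.167, 0.209]), [0.0018934308493825632, 0.0018934308493825166]), (array([0.443, 0.205, 0.225]), [0.001620127085074219, 0.0016201270850741789])]
[(array([0.47 , 0.188, 0.11 ]), [0.004027749011030152, 0.0040277490110301245]), (array([0.455, 0.229, 0.132]), [2.0090960570365466e-05, 2.0090960570277083e-05])]
262 [296, 348, 286, 285]
262 [286, 348, 295, 294]
 meandiff 16.22
275 [297, 300, 298, 299]
275 [294, 297, 348, 346]
 meandiff 16.14
284 [298, 300, 331, 299]
284 [343, 298, 299, 342]
 meandiff 18.32
now 314 [267 300] [280 330] [274.025 314.962]
bef 313 [266 300] [280 330] [273.821 314.987]
```

```bash
python3 - <<'E'
from h import *;from plant import *
np.set_printoptions(precision=3,suppress=True)
w=capture("wrist");pickle.dump(w,open("c10w.pkl","wb"))
S=pickle.load(open("c9side.pkl","rb"));T=pickle.load(open("c9top.pkl","rb"))
hs=cv2.cvtColor(w["pixels"],cv2.COLOR_RGB2HSV)
for lab,lo,hi in(("brown",(3,110,40),(14,255,255)),("gold",(15,90,60),(28,255,255))):
    K,l,st,ce=cv2.connectedComponentsWithStats(cv2.morphologyEx(cv2.inRange(hs,lo,hi),cv2.MORPH_CLOSE,np.ones((3,3))))
    for i in range(1,K):
        if st[i,4]>100:
            p=np.argwhere(l==i)[:,::-1].astype(np.float32);print(lab,st[i],cv2.boxPoints(cv2.minAreaRect(p)).round().tolist())
for nm,p in(("tin rim c",(.46,.266,.1)),("floor c",(.46,.266,.004)),("rim-y",(.46,.23,.1)),("rim+y",(.46,.302,.1)),("floor+y",(.46,.302,.004)),("end est",(.456,.165,.211)),("low est",(.455,.229,.132)),("tip est",(.455,.312,.028)),("tip32",(.455,.288,.012))):print(nm,proj(w,p),proj(T,p),proj(S,p))
m=cv2.inRange(cv2.cvtColor(T["pixels"],cv2.COLOR_RGB2HSV),(15,90,60),(28,255,255));p=np.argwhere(m[200:260,185:245]);print("gold top",len(p),p.min(0)[::-1]+[185,200] if len(p) else 0,p.max(0)[::-1]+[185,200] if len(p) else 0)
# bright collar in side/top near low end
E
```

```text
brown [200  39  22  27 241] [[198.0, 49.0], [207.0, 38.0], [227.0, 55.0], [218.0, 66.0]]
brown [ 308  227   19   65 1078] [[308.0, 227.0], [326.0, 227.0], [326.0, 291.0], [308.0, 291.0]]
gold [200  39  22  27 251] [[199.0, 50.0], [209.0, 39.0], [227.0, 54.0], [217.0, 66.0]]
gold [127 123  28  18 234] [[126.0, 138.0], [129.0, 121.0], [154.0, 126.0], [151.0, 143.0]]
gold [305 173  28  34 579] [[305.0, 206.0], [305.0, 173.0], [332.0, 173.0], [332.0, 206.0]]
gold [ 410  185   47   43 1468] [[407.0, 225.0], [412.0, 184.0], [457.0, 190.0], [452.0, 231.0]]
gold [ 82 281  20  65 430] [[81.0, 344.0], [84.0, 280.0], [101.0, 281.0], [98.0, 345.0]]
gold [535 280  21  66 471] [[535.0, 280.0], [553.0, 279.0], [557.0, 344.0], [539.0, 345.0]]
tin rim c [318.112 199.068] [208.425 229.748] [315.002 249.364]
floor c [318.155 185.841] [218.833 235.074] [315.043 282.64 ]
rim-y [319.498 222.925] [223.583 229.755] [318.892 242.374]
rim+y [316.677 174.367] [193.271 229.741] [310.871 256.787]
floor+y [316.958 165.026] [205.044 235.067] [311.064 290.789]
end est [319.473 304.076] [241.44  224.008] [327.277 191.866]
low est [315.974 230.965] [220.47  229.901] [320.987 231.063]
tip est [313.456 161.096] [198.253 235.778] [311.863 285.145]
tip32 [314.443 174.127] [209.427 236.587] [314.585 285.157]
gold top 144 [202 221] [240 241]
```

Numbers: allowing for the handle's radius, the brush leans about 32° against the rim. Its tip comes out at about (0.455, 0.290, 0.015), so its lower edge is on the tin floor. The tin's green band hasn't moved, and the gripper is clear. I hand in.

```bash
python3 -c "
from plant import *
print(close_job())"
```

```text
the job is handed in; nothing more can be done
None
```

The job is handed in at about 32.5 s of the 67 s: the brush was unhooked, pushed to the barrel's bottom three times with half-head draw-backs, and left leaning bristles-down in the upright 80 mm tin; by measurement its tip is on the tin floor, though I had no pictures left for a final look.

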